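# Close up the bench instrument's access panel

## Robot

A 6-joint arm with a two-finger parallel gripper is mounted at the origin on the work surface. World frame = base frame: x ahead of the robot, y to its left, z up, the work surface at z = 0. Lengths are in mm, angles in rad, forces in N, time in s.
With the tool pointing down it reaches from about 275 to 750 mm from the base axis. Payload 10.2 kg.
Tool frame: the origin (TCP) lies at the very end of the fingers, on their centre line; the grasp point (between the pads) lies 19 mm behind it; z points along the fingers, y is the line along which they close (so a half turn about z gives the same grasp; the last joint's range is limited). The gripper opens to 85 mm and grips with 20 to 120 N. Pads are 22 mm wide; open, the fingers measure 114 mm over their backs; the gripper's body (76 mm by 85 mm) begins 54 mm behind the grasp point. The pads swing forward as they close: fully open they stand 13 mm farther back than shut.
Start: joints at [-0.223, 0.313, 1.498, -0, 1.331, -0.223], TCP at [525.006, -0.013, 231.294] pointing down, gripper open.
Joint ranges: [-2.94, 2.94], [-0.97, 2.17], [0.19, 2.56], [-1.23, 4.37], [0.02, 3.11], [-2.88, 2.88]. Speed limits (rad/s): [2.39, 2.39, 3.01, 3.14, 3.14, 3.14].

## Interface

Orientations are given as a unit quaternion [w, x, y, z].
In Python, from rig import ctrl, optics gives the robot as it stands. The module is installed in compiled form; this text tells all that it offers.
- The arm moves only by the shell command python3 -m handwheel 'ROWS' [FORCE]. ROWS is JSON, a list that holds one entry, the list of rows, each a list of 5 numbers: the gripper command: -1 is fully open, 1 is shut, values between are in proportion, then the shift along the world's x, y, z in units of 50 mm (1.0 is 50 mm), then the turn about the world's z in units of 8 degrees (1.0 is 8 degrees). In form: [[[gripper, tx, ty, tz, twist], ...]]. A call has 1 to 10 rows; each row shifts and turns the commanded pose from where the row before left it; what a row does not reach is not made up. A row lasts 1/10 s, in which the tool goes at most 50 mm and 8.59 degrees, less where a joint would pass 70% of its speed; a pose out of reach is approached as far as the arm can. A call is refused whole if a number of a shift passes 1 or a number of a turn 1, either way. A call with a gripper value outside its range is refused whole. The fingers move at their own pace and stop on an object; FORCE is the grip in N (left out, the last holds). Time passes only in rows, so rows that do not move let the fingers close. It gives the time, the measured TCP pose, the force, the opening and the grip force at its end, in the units of the state.
- ctrl.sense(): the state, without advancing time (a new reading comes with each control period).
- optics.capture(name): name is "scene" or "side" or "wrist"; returns a dict with "img" (420x560x3 uint8, blue, green, red), "K" (3x3 intrinsics, pixels), "dist_coeffs" ([k1, k2, p1, p2, k3] as OpenCV has them; the pictures are not rectified), "R" (3x3) and "t" (3): a world point X has camera coordinates R X + t. Camera axes: x right, y down, z forward; pixel columns grow to the right and rows downward; lengths in mm; the calibration is good to about 2 mm. A picture is of the moment at which its call begins. There is no depth.
- ctrl.finish_job(): hands the job in; it is judged then, once.
The state is a dict: "time_s": time; "joints": joint angles; "dq": joint speeds; "tau": joint torques, N m; "eef_pos": TCP position; "ee_rot": TCP orientation; "force": force on the tool from outside, world axes, zero at the start; "wrist_torque": the same for the moment, N m; "grip_width": opening from 0.0 (shut) to 1.0 (fully open); "grip_force": force on a finger pad.
Only numpy, scipy, OpenCV 4.12 (cv2) and the standard library are available. Lean on these libraries where they do the work, as an engineer would, in place of code of your own. Each camera call takes 0.05 s, during which the arm holds its last target. There are 200 camera calls.

## Task

Get the instrument's access panel ready for its screws: slip the tall spacer sleeve over the guide post so that it sits fully down on the panel and let go of it, then turn the quarter-turn fastener clockwise until its slot lines up with the two marks on the panel. Only after that, press the panel all the way down against the frame with the gripper, and finish while still holding it pressed there, the slot still lined up and the sleeve in place. Leave the other things on the bench where they are.

Things in the scene. Friction and masses are not known exactly. Their poses are not given: they have to be found in the camera images.
- post_foot (a point): Where the fixed guide post comes up through the top face of the sprung access panel; axes x, y of the instrument, z up. Panel: bare metal, 184 x 254 x 5 mm (x by y), centred at (0, -70 mm) from here, over a low grey case (200 x 270 mm, frame top at 60 mm). Its top face is 75 mm above the table at the start, 10 mm clear of the frame.
- post_top (a point): Tip of the upright round steel guide post, 14 mm in diameter with a small chamfer, fixed to the instrument; the tip is 120 mm above the table, 45 mm above the raised panel. The only post on the panel.
- fastener_grip (a point): Grip point on the quarter-turn fastener's axis, 26 mm above the panel's top, at (0, -130 mm) from post_foot. Steel head: two parallel ribs with an 8 mm slot between, 42 mm long (x, along the slot), 22 mm over the ribs (y), 10 to 34 mm above the panel, on a 34 mm round foot. Lined up: slot along the instrument's y, in line with two dark raised marks (4 x 22 x 1.5 mm) on the panel either side.
- fastener (a joint): Angle of the fastener, rad, growing clockwise seen from above. 0: slot runs across the marks (along the instrument's x); 1.571: slot lined up with the marks. It can be turned past (stops at -0.1 and 2.0), takes about 0.05 N m and stays where it is left. Starts between 0.15 and 0.7.
- panel (a joint): How far the panel has been pressed down, m: 0 raised, 0.010 down hard on the frame. Springs push it up: about 5 N starts it moving, about 13 N brings it fully down; it rises again when released. It moves straight down wherever it is pressed.
- press_pad (a point): Centre of the top of a flat round rubber pad (36 mm wide, 1.5 mm thick) on the panel, a free place to press; at (-50, -60 mm) in post_foot's axes. Pressing elsewhere on the panel or on the fastener also moves the panel.
- sleeve: The spacer sleeve: a plain aluminium tube 36 mm outside, 17 mm bore, 30 mm tall, about 70 g, standing upright on the table. Origin at the centre of its underside, z up the bore. Taller and narrower than the flat washer; it swaps places with the washer and the spool from run to run.
- washer: Bystander: flat aluminium ring 52 mm outside, 28 mm bore, 10 mm thick, lying on the table; too big for the post.
- spool: Bystander: spool of solder with black flanges, 64 mm in diameter, 42 mm tall, standing on the table.
- screwdriver: Bystander: screwdriver with black handle, 170 mm long, lying on the table.
- bottle: Bystander: white bottle 52 mm in diameter, 130 mm tall.
- jar: Bystander: glass jar with steel cap, 56 mm in diameter, 60 mm tall.

How it is judged:
By the outcome, as a careful person would: the job done as asked, in the order asked, and still so for the second after the job is handed in, while the arm keeps its last pose, push and grip.
It also fails if it takes over 64 s, if anything falls off the work surface, if the arm or the gripper's body presses on something with over 40 N, if the wrist force passes 120 N, or if a joint passes its speed limit or range.

## Working session

There is one attempt and no reset: what is moved stays moved. The work goes in short steps, Python scripts to look and compute and a shell command to move; the robot and the scene stay as the last step left them, time stands still between calls to the robot, and variables do not carry over. Pictures are saved under pics/ and viewed, at most 10 in all, crops included, and the job is handed in when it is done.

```bash
mkdir -p pics
cat > h.py <<'E'
import numpy as np, cv2
from rig import ctrl, optics
def cap(n, f=None):
    c=optics.capture(n)
    if f: cv2.imwrite('pics/'+f+'.png', c['img'])
    return c
def plane(c,uv,z):
    p=cv2.undistortPoints(np.array(uv,float).reshape(-1,1,2),np.array(c['K']),np.array(c['dist_coeffs'])).reshape(-1,2)
    R=np.array(c['R']);t=np.array(c['t']).ravel();o=-R.T@t
    d=np.c_[p,np.ones(len(p))]@R
    return o+d*((z-o[2])/d[:,2])[:,None]
def proj(c,X):
    R=np.array(c['R']);return cv2.projectPoints(np.array(X,float).reshape(-1,1,3),cv2.Rodrigues(R)[0],np.array(c['t'],float).ravel(),np.array(c['K']),np.array(c['dist_coeffs']))[0].reshape(-1,2)
E
python3 - <<'E'
from h import *
import pickle
d={n:cap(n,n+'0') for n in('scene','side','wrist')}
pickle.dump(d,open('c0.pkl','wb'))
for n in d: print(n,-np.array(d[n]['R']).T@np.array(d[n]['t']).ravel(), np.array(d[n]['R'])[2])
cv2.imwrite('pics/a.png',np.hstack([cv2.resize(d[n]['img'],(400,300)) for n in('scene','side')]))
print(ctrl.sense())
E
```

```text
scene [1000.46444937 -878.06360307  687.29584382] [-0.38380896  0.73658172 -0.55690039]
side [  98.37706876 -837.6837238   858.58355335] [ 0.43949666  0.61908297 -0.65082944]
wrist [524.20538716  72.17208413 373.86052314] [-2.89253749e-04 -2.80651166e-01 -9.59809793e-01]
{'time_s': 0.15, 'joints': array([-2.23390340e-01,  3.13279574e-01,  1.49823809e+00, -2.30721511e-05,
        1.33101863e+00, -2.23413976e-01]), 'dq': array([ 1.09939149e-04, -1.45645326e-03, -1.54573136e-03,  8.07542840e-05,
        8.58452308e-04,  8.16720660e-04]), 'tau': array([ 1.79854873e-03, -4.12368500e+01, -2.59796566e+01, -1.57318855e-04,
        3.17765021e-03, -3.62555340e-05]), 'eef_pos': array([5.24807505e+02, 3.07694224e-02, 2.30897199e+02]), 'ee_rot': array([-3.93282079e-04,  7.07096405e-01,  7.07117000e-01, -2.60904290e-04]), 'force': array([-0.26222608,  0.15330941,  0.96104496]), 'wrist_torque': array([-0.02032709,  0.05197205,  0.0226005 ]), 'grip_force': 0.0, 'grip_width': 0.9999606892017495}
```

View pics/scene0.png

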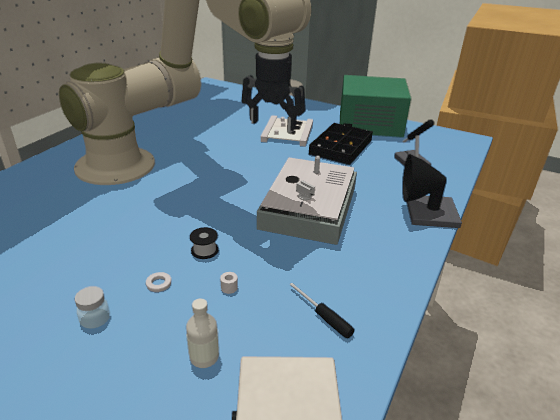

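View pics/wrist0.png

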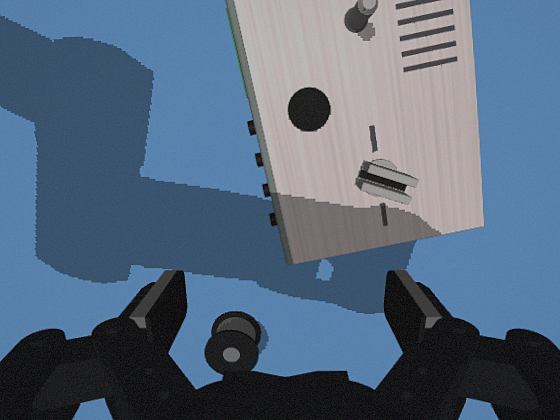

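View pics/side0.png

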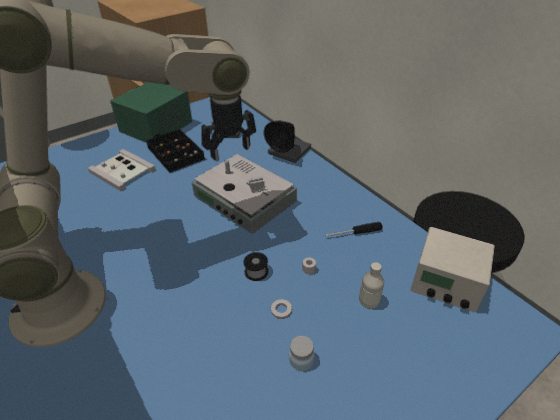

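Scene view: the sleeve is at about (229,283), the spool at (204,243) and the washer at (158,282). In the side view the sleeve is at (309,265). In the wrist view, the pad is at (309,109), the marks at (373,138) and (384,214), the fastener at about (388,180) with its slot running slightly down to the right, and the post foot near (355,22).

Run:
```python
from h import *
import pickle
d=pickle.load(open('c0.pkl','rb'))
w=d['wrist'];g=cv2.cvtColor(w['img'],cv2.COLOR_BGR2GRAY)
def blob(x0,y0,x1,y1,th):
    m=(g[y0:y1,x0:x1]<th).astype(np.uint8);n,l,s,c=cv2.connectedComponentsWithStats(m)
    i=1+np.argmax(s[1:,4]);return c[i]+[x0,y0],s[i,4]
pad=blob(280,80,340,140,60);m1=blob(362,115,384,153,110);m2=blob(374,204,394,225,90)
print(pad,m1,m2)
P=plane(w,[pad[0],m1[0],m2[0]],76.5);print(P)
v=P[1]-P[2];a=np.arctan2(v[1],v[0])-np.pi/2
print('yaw deg (y axis from marks)',np.degrees(a))
def fr(dx,dy,a): return np.array([dx*np.cos(a)-dy*np.sin(a),dx*np.sin(a)+dy*np.cos(a)])
mid=(P[1]+P[2])[:2]/2
b=mid-P[0][:2]; a2=np.arctan2(b[1],b[0])-np.arctan2(-70,50)
print('yaw from pad-mid',np.degrees(a2),'dist',np.hypot(*b),'exp',np.hypot(50,70))
print('post est',mid+fr(0,130,a),P[0][:2]+fr(50,60,a))
# panel corners
print('corner', plane(w,[[290,264],[484,226]],75))
for n,uv in(('scene',[[229,278],[158,281],[204,236]]),('side',[[309,262],[282,309],[256,258]])):
    print(n,plane(d[n],uv[:1],30),plane(d[n],uv[1:2],10),plane(d[n],uv[2:],42))
    c=d[n];hsv=cv2.cvtColor(c['img'],cv2.COLOR_BGR2HSV);x,y=map(int,uv[0])
    m=(hsv[y-22:y+25,x-20:x+20,1]<90).astype(np.uint8);nn,l,s,ce=cv2.connectedComponentsWithStats(m);print(n,s[1:],ce[1:]+[x-20,y-22])
a_=d['scene']['img'][255:305,205:255];b_=d['side']['img'][240:290,285:335]
cv2.imwrite('pics/sl.png',cv2.resize(np.hstack([a_,b_]),(800,400),interpolation=cv2.INTER_CUBIC))
```

```text
(array([308.61122807, 108.96      ]), np.int32(1425)) (array([372.86363636, 138.02272727]), np.int32(132)) (array([383.51376147, 213.9266055 ]), np.int32(109))
[[543.88876734  77.49987596  76.5       ]
 [599.81940684  53.65308545  76.5       ]
 [614.52316783 -14.55611523  76.5       ]]
yaw deg (y axis from marks) 12.165014779693959
yaw from pad-mid 11.980219567332007 dist 85.80816416890197 exp 86.02325267042627
post est [579.77665515 146.62930242] [580.12232837 146.68895786]
corner [[528.89460761 -65.26549119  75.        ]
 [711.7196595  -26.77624567  75.        ]]
scene [[ 579.74397517 -276.05661334   30.        ]] [[ 444.53519899 -337.69192323   10.        ]] [[ 462.44833297 -197.85797526   42.        ]]
scene [[  0   0   4   2   6]
 [ 10  15  19  23 360]] [[210.33333333 256.33333333]
 [228.58888889 282.13888889]]
side [[ 578.09211452 -277.8973064    30.        ]] [[ 442.98288133 -343.68139608   10.        ]] [[ 468.18643728 -192.9543656    42.        ]]
side [[ 13  17  15  18 231]] [[308.91774892 265.41558442]]
```

View pics/sl.png

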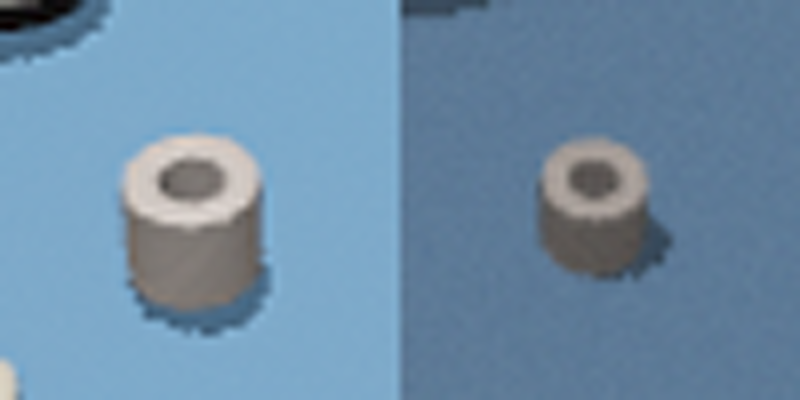

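The sleeve top reads about (579,-277). The instrument is yawed +12°, with the post near (580,146.6) and the fastener near (607,19.5). I'll move over the sleeve.

```bash
python3 -m handwheel '[[[-1,0.15,-0.79,0,0],[-1,0.15,-0.79,0,0],[-1,0.15,-0.79,0,0],[-1,0.15,-0.79,0,0],[-1,0.15,-0.79,0,0],[-1,0.15,-0.79,0,0],[-1,0.18,-0.79,-0.6,0],[-1,0,0,0,0],[-1,0,0,0,0]]]' 40
cat >> h.py <<'E'
def ringw(c,z,lo,hi):
    "centre of the dark-bordered bright shape by contour: list ellipses near wanted size"
    g=cv2.cvtColor(c['img'],cv2.COLOR_BGR2GRAY)
E
python3 - <<'E'
from h import *
c=cap('wrist','w1')
print(proj(c,[[579,-277,30],[579,-277,0]]))
E
```

```text
time_s: 1.05
eef_pos: [578.5, -276.5, 200.3]
ee_rot: [-0.001, 0.708, 0.707, -0.0]
force: [0.3, 0.2, 1.9]
grip_width: 1.001
grip_force: 0.0
[[286.38887545 195.13373178]
 [286.31548484 188.59374083]]
```

View pics/w1.png

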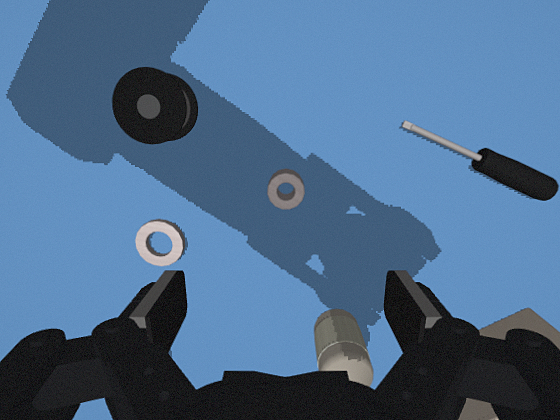

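The wrist view shows the sleeve ring centred near (286,190) and the bottle near (342,345). I'll measure both, and check that the gripper body clears the bottle.

Run:
```python
from h import *
import pickle
d=pickle.load(open('c0.pkl','rb'))
print('bottle',plane(d['scene'],[[203,353],[200,305]],0)[0],plane(d['scene'],[[200,305]],130),plane(d['side'],[[371,299]],0),plane(d['side'],[[376,267]],130))
c=cap('wrist')
hsv=cv2.cvtColor(c['img'],cv2.COLOR_BGR2HSV);x,y=286,190
m=(hsv[y-30:y+30,x-30:x+30,1]<80).astype(np.uint8)
n,l,s,ce=cv2.connectedComponentsWithStats(m);print(s)
cs,h=cv2.findContours(m,cv2.RETR_CCOMP,cv2.CHAIN_APPROX_NONE)
for k in cs:
    if len(k)>12:
        e=cv2.fitEllipse(k);p=np.array(e[0])+[x-30,y-30];print(e,p,plane(c,[p],30))
# dark bore on gray
g=cv2.cvtColor(c['img'],cv2.COLOR_BGR2GRAY)[y-30:y+30,x-30:x+30]
print(g[30,8:52:2]);print(g[8:52:2,30])
```

```text
bottle [ 628.78037213 -436.6209073     0.        ] [[ 638.57320501 -444.56615901  130.        ]] [[ 643.52521583 -445.4846473     0.        ]] [[ 633.57612718 -447.96460872  130.        ]]
[[   0    0   60   60 2513]
 [  10    9   38   41 1087]]
((28.690093994140625, 29.209035873413086), (36.66938781738281, 40.276329040527344), 1.9040520191192627) [284.69009399 189.20903587] [[ 578.09380166 -271.06717499   30.        ]]
((28.71849250793457, 28.10835838317871), (11.803702354431152, 15.819573402404785), 88.6337661743164) [284.71849251 188.10835838] [[ 578.12026353 -270.00271689   30.        ]]
[ 88  91 132 129 132 136  86  81  90  91  91  89  89  93  78 102 128 128
 131 121  84  89]
[ 85  79  75 127 133 131 129 113  88  91  89  89  90  85  84  81  89 136
 131 128 126  88]
```

```bash
python3 -m handwheel '[[[-1,0,0.03,-0.7,0],[-1,0,0,-0.7,0],[-1,0,0,-0.7,0],[-1,0,0,-0.7,0],[-1,0,0,-0.7,0],[-1,0,0,-0.3,0],[-1,0,0,-0.12,0],[-1,0,0,0,0],[-1,0,0,0,0]]]' 20; python3 -m handwheel '[[[1,0,0,0,0],[1,0,0,0,0],[1,0,0,0,0],[1,0,0,0,0],[1,0,0,0,0],[1,0,0,0,0],[1,0,0,0,0],[1,0,0,0,0]]]' 20
```

```text
time_s: 2.05
eef_pos: [579.9, -275.1, 7.5]
ee_rot: [0.002, 0.707, 0.707, 0.0]
force: [-0.1, 0.2, 1.0]
grip_width: 0.998
grip_force: 0.0
time_s: 2.85
eef_pos: [579.1, -274.8, 6.1]
ee_rot: [0.0, 0.707, 0.707, 0.0]
force: [-0.4, 0.9, 5.5]
grip_width: 0.413
grip_force: 20.2
```

```bash
python3 -m handwheel '[[[-0.5,0,0,0,0],[-0.5,0,0,0,0],[-0.5,0,0,0,0],[-0.5,0,0,0,0],[-0.5,0,0,0,1],[-0.5,0,0,0,1],[-0.5,0,0,0,1],[-0.5,0,0,0,1],[-0.5,0,0,0,1],[-0.5,0,0,0,1]]]'; python3 -m handwheel '[[[-0.5,0,0,0,1],[-0.5,0,0,0,1],[-0.5,0,0,0,1],[-0.5,0,0,0,1],[-0.5,0,0,0,1],[-0.5,0,0,0,0.25],[-0.5,0,0,0,0],[-0.5,0,0,0,0],[1,0,0,0,0],[1,0,0,0,0]]]'; python3 -m handwheel '[[[1,0,0,0,0],[1,0,0,0,0],[1,0,0,0,0],[1,0,0,0,0],[1,0,0,0,0]]]' 20; python3 -c "
from rig import ctrl;print(ctrl.sense()['joints'])"
```

```text
time_s: 3.85
eef_pos: [578.9, -274.6, 5.4]
ee_rot: [-0.0, 0.356, 0.935, 0.0]
force: [-0.8, 0.2, -0.0]
grip_width: 0.745
grip_force: 0.0
time_s: 4.85
eef_pos: [578.9, -274.7, 5.5]
ee_rot: [-0.0, 0.0, 1.0, -0.0]
force: [-1.1, -3.2, 3.3]
grip_width: 0.424
grip_force: 6.0
time_s: 5.35
eef_pos: [579.0, -274.7, 5.6]
ee_rot: [0.0, 0.0, 1.0, -0.0]
force: [0.9, 0.5, 2.3]
grip_width: 0.415
grip_force: 20.1
[-6.25535582e-01  8.01416994e-01  1.33415621e+00 -2.20561705e-05
  1.00578495e+00 -2.19625399e+00]
```

```bash
python3 -m handwheel '[[[1,0,0,0,0],[1,0,0,0,0],[1,0,0,0.3,0],[1,0,0,0.8,0],[1,0,0,0.8,0],[1,0,0,0.8,0],[1,0,0,0.8,0],[1,0,0,0.8,0]]]' 45; python3 -m handwheel '[[[1,0.036,0.6,0,0],[1,0,0.9,0,0],[1,0,0.9,0,0],[1,0,0.9,0,0],[1,0,0.9,0,0],[1,0,0.9,0,0],[1,0,0.9,0,0],[1,0,0.9,0,0],[1,0,0.9,0,0],[1,0,0.6,0,0]]]'; python3 -m handwheel '[[[1,0,0,0,0],[1,0,0,0,0],[1,0,0,0,0],[1,0,0,0,0]]]'
python3 - <<'E'
from h import *
import pickle
d={n:cap(n,n+'2') for n in('scene','side','wrist')}
pickle.dump(d,open('c2.pkl','wb'))
print(ctrl.sense()['eef_pos'])
for n in d: print(n,proj(d[n],[[580.8,145.2,120],[580.8,145.2,75],[580.8,145.2,215]]).round())
im=cv2.resize(d['wrist']['img'],(400,300))
s=proj(d['scene'],[[580.8,145.2,120]])[0].astype(int);q=proj(d['side'],[[580.8,145.2,120]])[0].astype(int)
f=lambda i,p:cv2.resize(i[p[1]-50:p[1]+50,p[0]-33:p[0]+34],(200,300),interpolation=cv2.INTER_CUBIC)
cv2.imwrite('pics/b.png',np.hstack([im,f(d['scene']['img'],s),f(d['side']['img'],q)]));print(s,q)
E
```

```text
time_s: 6.15
eef_pos: [578.5, -274.3, 223.0]
ee_rot: [0.0, -0.0, 1.0, -0.0]
force: [0.3, -1.0, -0.4]
grip_width: 0.402
grip_force: 45.0
time_s: 7.15
eef_pos: [580.0, 148.2, 221.3]
ee_rot: [0.0, -0.001, 1.0, 0.0]
force: [0.3, -1.1, -0.8]
grip_width: 0.405
grip_force: 45.0
time_s: 7.55
eef_pos: [580.8, 144.2, 220.7]
ee_rot: [0.0, 0.001, 1.0, -0.0]
force: [-0.1, -0.6, 0.5]
grip_width: 0.406
grip_force: 45.0
[580.8237669  144.61019928 220.61121159]
scene [[318. 157.]
 [316. 172.]
 [320. 122.]]
side [[226. 160.]
 [227. 171.]
 [223. 133.]]
wrist [[285. 215.]
 [285. 200.]
 [285. 271.]]
[317 156] [225 159]
```

View pics/b.png

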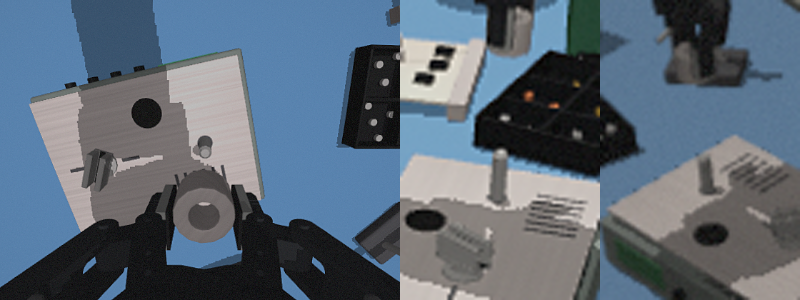

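The wrist view puts the post tip at about (286,214) at full scale. It's up-image of the held sleeve, whose bore is near (287,302). The scene and side crops show the tip clearly, so I'll measure it exactly.

Run:
```python
from h import *
import pickle
d=pickle.load(open('c2.pkl','rb'));w=d['wrist']
g=cv2.cvtColor(w['img'],cv2.COLOR_BGR2GRAY)
print(g[186:232:2,268:306:2])
x=w['img'][180:340,220:350];y=cv2.resize(x,(487,600),interpolation=cv2.INTER_CUBIC)
cv2.imwrite('pics/c.png',y)
print(proj(w,[[580.8,144.5,245],[580.8,144.5,215]]))
for n,(u,v) in(('scene',(400,0)),('side',(600,0))):
    s={'scene':(317,156),'side':(225,159)}[n];gg=cv2.cvtColor(d[n]['img'],cv2.COLOR_BGR2GRAY)
    print(n,s[0]-9,s[1]-10);print(gg[s[1]-6:s[1]+14,s[0]-9:s[0]+10])
```

```text
[[188 188 188 186 187 186 187 187 184 184 184 185 184 182 181 181 180 181
  181]
 [186 190 187 186 184 185 188 186 189 190 191 188 185 181 185 183 181 183
  181]
 [188 184 184 182 181 187 183 160 100  55  65 111 170 190 184 185 182 184
  181]
 [182 183 182 182 182 184  87  71  71  74  77  75  62 133 194 182 185 182
  185]
 [183 184 183 181 192  86  70  66  70  76  73  76  75  62 148 183 181 182
  177]
 [183 186 184 188 169  66  64  71  70  72  76  77  75  69  93 189 181 180
  183]
 [185 187 185 189 131  66  64  68  72  74  75  78  76  74  63 184 186 181
  181]
 [185 184 184 186 119  49  64  68  71  77  77  77  80  72  63 177 185 186
  187]
 [184 181 186 161 118  44  67  66  72  72  73  76  75  71  64 197 188 187
  185]
 [185 185 160 114 112  42  65  75  83 114 123  74  72  72 127 190 187 186
  181]
 [196 165 112 117 121  87  86 112 123 120 121 123 118  73 164 182 181 177
  177]
 [199 108 119 117 119  92 113 116 115 128 127 123 125 102 166 179 181 182
  179]
 [197 108 115 116 116 111  95 114 147 156 157 150 126 119 167 185 181 181
  181]
 [193 101 114 115 112 116  98 151 152 152 149 1
[... 3391 characters left out ...]
 155 142  94  74  72  67 119 150 156 157 134
  107]
 [123 138 147 154 156 157 154 155 151  99  74  67  73 104 146 157 132 115
  115]
 [148 154 157 159 156 156 158 157 158 102  74  72  70 100 148 157 133 143
  150]
 [151 154 153 157 157 158 158 155 157 109  81  75  72 104 149 157 153 158
  147]
 [155 152 154 155 157 156 156 157 161 114  80  76  72  88 144 156 158 157
  154]
 [156 156 155 156 153 156 156 158 159 122  87  76  73  71 144 157 158 158
  159]
 [157 156 161 157 155 156 157 155 158 127  86  73  73  70 143 158 158 158
  159]
 [154 156 157 156 160 157 155 159 158 116  81  74  69  69  95 112 115 150
  156]
 [152 155 153 155 158 157 159 160 156 101  78  73  73  69  58  92  99 112
  149]]
```

View pics/c.png

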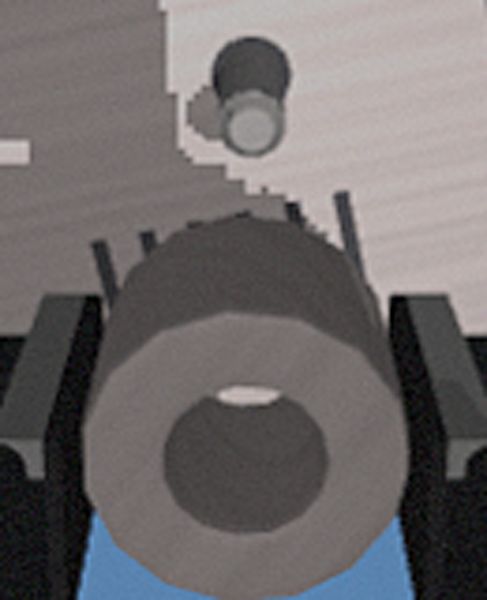

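Run:
```python
from h import *
import pickle
d=pickle.load(open('c2.pkl','rb'))
print('wrist tip',plane(d['wrist'],[[287.1,214.6]],120))
for n,m in(('scene',(228.9,277.5)),('side',(309.1,262.5))):
    print(n,'sleeve bias',np.array(m)-proj(d[n],[[579,-274.7,30]])[0],'tip pred',proj(d[n],[[580.8,145.2,120],[585.8,145.2,120],[580.8,150.2,120]]))
print(ctrl.sense()['eef_pos'])
```

```text
wrist tip [[580.61799454 146.770102   120.        ]]
scene sleeve bias [-0.15947551  0.01227512] tip pred [[317.64890444 156.51589227]
 [319.41580512 156.97346102]
 [318.44476719 155.74705183]]
side sleeve bias [0.58857308 1.39201442] tip pred [[225.74603913 159.71265058]
 [227.13921707 159.16730787]
 [224.94489957 158.98333392]]
[580.8237669  144.61019928 220.61121159]
```

```bash
python3 -m handwheel '[[[1,0.004,0.018,-0.3,0],[1,0,0,-0.5,0],[1,0,0,-0.5,0],[1,0,0,-0.4,0],[1,0,0,-0.12,0],[1,0,0,0,0],[1,0,0,0,0],[1,0,0,0,0],[1,0,0,0,0]]]'
python3 - <<'E'
from h import *
p=[ctrl.sense()['eef_pos']]
d={n:cap(n) for n in('scene','side')}
s=[proj(d[n],[[581,145.5,122]])[0].astype(int) for n in d]
cv2.imwrite('pics/d.png',np.hstack([cv2.resize(d[n]['img'][q[1]-30:q[1]+30,q[0]-30:q[0]+30],(400,400),interpolation=cv2.INTER_CUBIC) for n,q in zip(d,s)]));print(s,p,ctrl.sense()['eef_pos'])
E
```

```text
time_s: 8.6
eef_pos: [581.3, 146.2, 130.4]
ee_rot: [0.001, 0.0, 1.0, 0.0]
force: [-0.1, -0.1, -0.7]
grip_width: 0.406
grip_force: 45.0
[array([317, 155]), array([225, 159])] [array([581.29437629, 146.21347637, 130.42217515])] [581.10552713 146.22534035 130.03509939]
```

View pics/d.png

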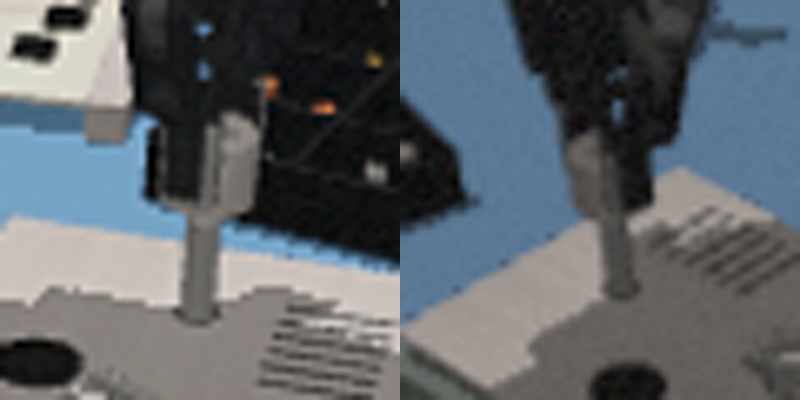

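Run:
```python
from h import *
print(ctrl.sense()['eef_pos'],ctrl.sense()['force'])
o={'scene':(317,155,0),'side':(225,159,400)}
for n in o:
    c=cap(n);a=o[n];r=np.array(c['R'])[0]*[1,1,0];r/=np.linalg.norm(r)
    for nm,x,R,zs in(('sleeve',(581.2,146.2),18,(124.5,154.5)),('post',(581,145.5),7,(75,120))):
        for z in zs:
            P=np.array([*x,z]);q=proj(c,[P-R*r,P,P+R*r])
            print(n,nm,z,((q-[a[0]-30,a[1]-30])*400/60+[a[2],0]).round().tolist())
```

```text
[581.10552713 146.22534035 130.03509939] [-0.33789615 -0.03227625 -0.38703674]
scene sleeve 124.5 [[161.0, 198.0], [207.0, 199.0], [254.0, 200.0]]
scene sleeve 154.5 [[166.0, 128.0], [213.0, 129.0], [260.0, 129.0]]
scene post 75 [[180.0, 311.0], [197.0, 312.0], [215.0, 312.0]]
scene post 120 [[187.0, 210.0], [205.0, 210.0], [223.0, 210.0]]
side sleeve 124.5 [[565.0, 196.0], [604.0, 195.0], [642.0, 195.0]]
side sleeve 154.5 [[558.0, 142.0], [597.0, 141.0], [636.0, 141.0]]
side post 75 [[600.0, 282.0], [614.0, 282.0], [629.0, 282.0]]
side post 120 [[590.0, 204.0], [605.0, 204.0], [620.0, 204.0]]
```

The projected sleeve and post agree with the crop: the sleeve is about 4 mm above the tip and near-concentric. I'll lower it gently and watch the force.

```bash
python3 -m handwheel '[[[1,0,-0.012,0,0],[1,0,0,-0.05,0],[1,0,0,-0.05,0],[1,0,0,-0.05,0],[1,0,0,-0.05,0],[1,0,0,-0.05,0],[1,0,0,0,0],[1,0,0,0,0]]]'
```

```text
time_s: 9.6
eef_pos: [580.9, 145.6, 117.0]
ee_rot: [-0.0, -0.0, 1.0, -0.0]
force: [-0.4, 0.2, -0.7]
grip_width: 0.404
grip_force: 45.0
```

The sleeve is over the tip with no contact force. I'll lower it the rest of the way.

```bash
python3 -m handwheel '[[[1,0,0,-0.1,0],[1,0,0,-0.1,0],[1,0,0,-0.1,0],[1,0,0,-0.1,0],[1,0,0,-0.1,0],[1,0,0,-0.1,0],[1,0,0,-0.07,0],[1,0,0,0,0],[1,0,0,0,0],[1,0,0,0,0]]]'
```

```text
time_s: 10.6
eef_pos: [581.1, 145.6, 83.8]
ee_rot: [0.0, 0.0, 1.0, 0.0]
force: [-0.3, -0.4, 0.7]
grip_width: 0.403
grip_force: 45.0
```

```bash
python3 -m handwheel '[[[1,0,0,-0.02,0],[1,0,0,-0.02,0],[1,0,0,-0.02,0],[1,0,0,0,0],[1,0,0,0,0],[1,0,0,0,0]]]'
```

```text
time_s: 11.2
eef_pos: [581.0, 145.6, 80.8]
ee_rot: [0.0, -0.0, 1.0, -0.0]
force: [-0.6, 0.1, 3.9]
grip_width: 0.407
grip_force: 45.3
```

```bash
python3 -m handwheel '[[[0,0,0,0,0],[-0.2,0,0,0,0],[-0.4,0,0,0,0],[-0.6,0,0,0,0],[-0.6,0,0,0,0],[-0.6,0,0,0,0],[-0.6,0,0,0.3,0],[-0.6,0,0,0.6,0],[-0.6,0,0,0.7,0],[-0.6,0,0,0.8,0]]]'; python3 -m handwheel '[[[-0.6,0.13,-0.63,0,0],[-0.6,0.13,-0.63,0,0],[-0.6,0.13,-0.63,0,0],[-0.6,0.13,-0.63,0,0],[-0.6,0,0,0,0],[-0.6,0,0,0,0],[-0.6,0,0,0,0],[-0.6,0,0,0,0]]]'
python3 - <<'E'
from h import *
import pickle
d={n:cap(n) for n in('scene','side','wrist')};pickle.dump(d,open('c3.pkl','wb'))
w=d['wrist'];q=proj(d['scene'],[[581,145,95]])[0].astype(int);q2=proj(d['side'],[[581,145,95]])[0].astype(int)
f=lambda i,q:cv2.resize(i[q[1]-30:q[1]+30,q[0]-20:q[0]+20],(200,300),interpolation=cv2.INTER_CUBIC)
cv2.imwrite('pics/e.png',np.hstack([cv2.resize(w['img'],(400,300)),f(d['scene']['img'],q),f(d['side']['img'],q2)]))
cv2.imwrite('pics/w3.png',w['img'])
print(ctrl.sense()['eef_pos'],proj(w,[[608,18,109],[608,18,75],[581,145.5,105]]))
E
```

```text
time_s: 12.2
eef_pos: [580.4, 145.6, 201.3]
ee_rot: [-0.001, 0.0, 1.0, -0.0]
force: [0.1, 0.6, 0.8]
grip_width: 0.802
grip_force: 0.0
time_s: 13.0
eef_pos: [606.8, 20.7, 200.6]
ee_rot: [-0.0, -0.001, 1.0, 0.0]
force: [0.6, 0.0, -0.1]
grip_width: 0.801
grip_force: 0.0
[606.85084136  20.29044683 200.58550901] [[280.61658022 219.93924569]
 [281.09894892 207.58351881]
 [456.82776222 182.8665793 ]]
```

View pics/e.png

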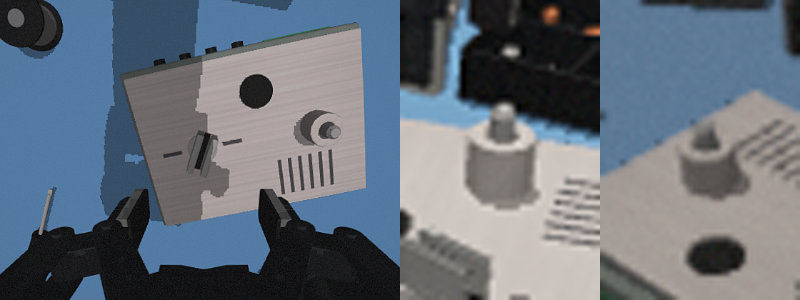

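The sleeve sits flat on the panel around the post. In the wrist view (full scale) the fastener is at about (284,213), with its dark slot tilted, and the marks are near (241,217) and (325,199).

Run:
```python
from h import *
import pickle
d=pickle.load(open('c3.pkl','rb'));w=d['wrist'];g=cv2.cvtColor(w['img'],cv2.COLOR_BGR2GRAY)
def blobs(x0,y0,x1,y1,th):
    m=(g[y0:y1,x0:x1]<th).astype(np.uint8);n,l,s,c=cv2.connectedComponentsWithStats(m)
    i=1+np.argmax(s[1:,4]);ys,xs=np.where(l==i);return np.c_[xs+x0,ys+y0].astype(float)
S=blobs(258,175,312,250,70);A=blobs(225,208,258,226,85);B=blobs(310,190,342,208,105)
P=lambda p,z:plane(w,p,z)[:,:2]
def ang(p): 
    u,s,v=np.linalg.svd(p-p.mean(0));return np.degrees(np.arctan2(v[0,1],v[0,0])),s
a,b=P(A,76.5),P(B,76.5)
print(len(A),len(B),a.mean(0),b.mean(0),'mid',(a.mean(0)+b.mean(0))/2,'marks dir',np.degrees(np.arctan2(*(b.mean(0)-a.mean(0))[::-1])),ang(a)[0],ang(b)[0])
for z in(90,105):
    p=P(S,z);print(len(S),S.mean(0),p.mean(0),ang(p))
c=blobs(340,100,380,150,60);print('pad',P(c,76.5).mean(0))
```

```text
135 129 [614.58572275 -14.66632242] [599.85484295  53.50099492] mid [607.22028285  19.41733625] marks dir 102.19404504442151 -77.70726406861638 -78.61854011386139
666 [284.17717718 208.53003003] [604.82096426  20.51941187] (np.float64(-12.872711839192894), array([331.00340257, 107.75843441]))
666 [284.17717718 208.53003003] [600.66073557  20.54086289] (np.float64(-12.872711839192899), array([311.4293952 , 101.38609994]))
pad [543.42191175  77.91813517]
```

Marks put the instrument yaw at 12.2°, and the slot is at about -13° in the world frame. I'll lower with the pads across the ribs, then grip and turn clockwise to yaw 12.2°.

```bash
python3 -m handwheel '[[[-0.6,0.02,-0.026,0,-0.8],[-0.6,0,0,-0.4,-0.8],[-0.6,0,0,-0.6,0],[-0.6,0,0,-0.6,0],[-0.6,0,0,-0.4,0],[-0.6,0,0,-0.25,0],[-0.6,0,0,0,0],[-0.6,0,0,0,0]]]'; python3 -m handwheel '[[[0,0,0,0,0],[0.4,0,0,0,0],[0.6,0,0,0,0],[1,0,0,0,0],[1,0,0,0,0],[1,0,0,0,0],[1,0,0,0,0]]]' 30
```

```text
time_s: 13.95
eef_pos: [608.5, 18.4, 89.0]
ee_rot: [0.001, 0.111, 0.994, -0.0]
force: [0.8, -0.5, 1.4]
grip_width: 0.803
grip_force: 0.0
time_s: 14.65
eef_pos: [608.1, 18.5, 88.5]
ee_rot: [0.0, 0.111, 0.994, 0.0]
force: [-2.0, 2.4, 5.2]
grip_width: 0.256
grip_force: 28.5
```

```bash
python3 -m handwheel '[[[1,0,0,0,-0.8],[1,0,0,0,-0.8],[1,0,0,0,-0.8],[1,0,0,0,-0.8],[1,0,0,0,-0.8],[1,0,0,0,-0.8],[1,0,0,0,-0.8],[1,0,0,0,-0.8],[1,0,0,0,-0.8],[1,0,0,0,-0.8]]]'; python3 -m handwheel '[[[1,0,0,0,-0.13],[1,0,0,0,0],[1,0,0,0,0],[1,0,0,0,0]]]'; python3 -c "
from rig import ctrl;import numpy as np
s=ctrl.sense();q=s['ee_rot'];w,x,y,z=q;print(q,np.degrees(np.arctan2(2*(y*y)-1,2*x*y)),s['force'],s['wrist_torque'])
print(np.degrees(np.arctan2(1-2*(x*x+z*z),2*(x*y-w*z))))"
```

```text
time_s: 15.65
eef_pos: [608.0, 18.3, 88.5]
ee_rot: [0.0, 0.623, 0.782, 0.0]
force: [-1.6, 1.5, 5.2]
grip_width: 0.253
grip_force: 29.5
time_s: 16.05
eef_pos: [608.0, 18.4, 88.5]
ee_rot: [0.0, 0.628, 0.778, 0.0]
force: [-1.8, 0.5, 4.1]
grip_width: 0.247
grip_force: 30.0
[1.89675343e-04 6.28223303e-01 7.78033052e-01 1.21813557e-04] 12.161670054036373 [-1.78856294  0.50419001  4.13858694] [ 0.19096273  0.38445069 -0.08506852]
12.161674641923938
```

```bash
python3 -m handwheel '[[[0.2,0,0,0,0],[-0.2,0,0,0,0],[-0.4,0,0,0,0],[-0.4,0,0,0,0],[-0.4,0,0,0.3,0],[-0.4,0,0,0.6,0],[-0.4,0,0,0.6,0],[-0.4,0,0,0.6,0],[-0.4,0,0,0,0],[-0.4,0,0,0,0]]]'
python3 - <<'E'
from h import *
w=cap('wrist','w4');print(proj(w,[[608,19,109],[543.6,77.7,76.5],[581,145.5,105]]))
E
```

```text
time_s: 17.05
eef_pos: [607.9, 18.3, 193.0]
ee_rot: [0.0, 0.628, 0.778, 0.0]
force: [0.0, 0.0, -0.7]
grip_width: 0.7
grip_force: 0.0
[[285.90007511 221.10391952]
 [217.49983835 116.36982443]
 [286.55516642  18.62543619]]
```

View pics/w4.png

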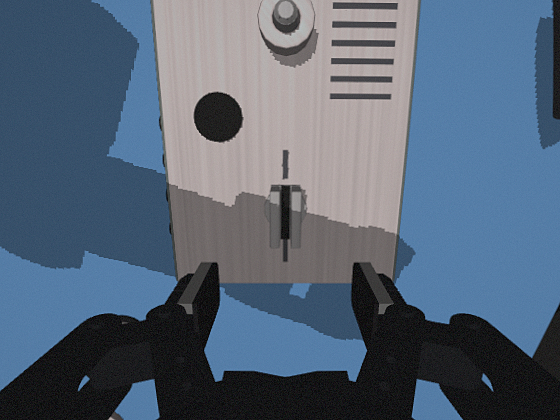

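The slot runs in line with the two marks at (285,163) and (285,250), and the sleeve is still in place at (286,20). Next I'll shut the gripper and go to the pad.

```bash
python3 -m handwheel '[[[1,-0.32,0.295,0,0],[1,-0.32,0.295,0,0],[1,-0.32,0.295,0,0],[1,-0.32,0.295,0,0],[1,0,0,0,0],[1,0,0,0,0],[1,0,0,-0.7,0],[1,0,0,-0.7,0],[1,0,0,-0.6,0],[1,0,0,-0.2,0]]]' 30; python3 -m handwheel '[[[1,0,0,-0.05,0],[1,0,0,-0.05,0],[1,0,0,-0.05,0],[1,0,0,-0.03,0],[1,0,0,0,0],[1,0,0,0,0]]]'
```

```text
time_s: 18.1
eef_pos: [542.8, 76.7, 79.7]
ee_rot: [-0.002, 0.629, 0.778, -0.002]
force: [0.8, -0.1, 0.1]
grip_width: 0.001
grip_force: 0.0
time_s: 18.7
eef_pos: [544.8, 77.2, 75.5]
ee_rot: [0.001, 0.628, 0.778, 0.001]
force: [-0.5, -0.4, 6.4]
grip_width: 0.001
grip_force: 2.9
```

```bash
python3 -m handwheel '[[[1,0,0,-0.05,0],[1,0,0,-0.05,0],[1,0,0,-0.05,0],[1,0,0,-0.03,0],[1,0,0,0,0],[1,0,0,0,0],[1,0,0,0,0]]]'; python3 -m handwheel '[[[1,0,0,-0.02,0],[1,0,0,0,0],[1,0,0,0,0]]]';  python3 -m handwheel '[[[1,0,0,-0.02,0],[1,0,0,0,0],[1,0,0,0,0]]]'
```

```text
time_s: 19.4
eef_pos: [544.8, 77.2, 67.1]
ee_rot: [0.001, 0.628, 0.778, 0.001]
force: [-3.2, -0.6, 12.0]
grip_width: 0.002
grip_force: 6.2
time_s: 19.7
eef_pos: [544.9, 77.2, 66.5]
ee_rot: [0.001, 0.628, 0.778, 0.001]
force: [-4.6, -0.6, 16.1]
grip_width: -0.003
grip_force: 7.8
time_s: 20.0
eef_pos: [544.9, 77.2, 66.4]
ee_rot: [0.002, 0.628, 0.778, 0.001]
force: [-9.5, -1.9, 23.7]
grip_width: 0.003
grip_force: 12.3
```

The panel is hard down: force rises to 24 N with no further travel. A last numeric check of the slot and hold, then I'll hand in.

Run:
```python
from h import *
import pickle
old=pickle.load(open('c3.pkl','rb'))['scene'];c=cap('scene')
# sleeve shift between raised and pressed (expect the drop of 10 mm only)
q=proj(c,[[581,145.5,95]])[0].astype(int);T=cv2.cvtColor(old['img'],cv2.COLOR_BGR2GRAY)[q[1]-2:q[1]+10,q[0]-9:q[0]+9]
G=cv2.cvtColor(c['img'],cv2.COLOR_BGR2GRAY)[q[1]-12:q[1]+22,q[0]-18:q[0]+18]
r=cv2.minMaxLoc(cv2.matchTemplate(G,T,cv2.TM_CCOEFF_NORMED));print('score',r[1],'shift px',np.array(r[3])-[9,10],'expect',proj(c,[[581,145.5,85]])[0]-proj(c,[[581,145.5,95]])[0])
w=cap('wrist');print('fastener/marks px',proj(w,[[608,19,99],[600,53.5,66.5]]))
s=ctrl.sense();print(s['eef_pos'],s['force'],s['time_s'])
```

```text
score 0.9309500455856323 shift px [0 3] expect [-0.26221703  3.36341278]
fastener/marks px [[397.43481595 452.1592212 ]
 [383.59955882 339.23925674]]
[544.92423464  77.18100838  66.41233452] [-8.01333007 -2.19718832 24.8372475 ] 20.1
```

The sleeve dropped with the panel by the expected 3 px, so it's still seated. The hold is steady at about 25 N, and nothing touched the fastener after it was lined up.

```bash
python3 -c "
from rig import ctrl;print(ctrl.finish_job())"
```

```text
the job is handed in; nothing more can be done
None
```

I handed the job in at about 20 s with the sleeve seated on the post, the fastener slot lined up with the marks, and the gripper holding the panel fully down at about 25 N; the slot was not re-imaged after pressing.

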